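# Stand the red die case on its edge

### The job

Take the red die case off its sloping rest and stand it upright on one of its long thin edges, free-standing in the middle of the yellow-framed mat with its length along the mat's length. Leave the blue case on its own rest where it is.

Things in the scene. Friction and masses are not known exactly. Their poses are not given: they have to be found in the camera images.
- red_case: Red flat plastic die case, loose, 0.3 to 0.6 kg: box 24 x 110 x 84 mm, origin at its centre. x: through the 24 mm thickness (white label on +x face), y: along the 110 mm length, z: along the 84 mm width, to the long thin edge with two flat latches (z = +42 mm). It starts lying back at 45 degrees on its rest: label face up and away from the robot, latch edge high and towards the robot.
- rest_red: Fixed metal rest under the red case. Origin: underside of its foot (105 x 100 mm, 6 mm thick). A 45 degree back plate, 90 mm wide, and a ledge square to it hold the case by its lower 50 mm; its upper 34 mm overhang free on both faces, so the latch edge can be pinched across the 24 mm by a tool tilted 45 degrees, pointing along case -z, then lifted straight up.
- blue_case: Blue case of the same size, axes and weight, lying back in the same way on its own equal rest. To be left alone.
- bay_mark (a point): Centre of the top face of the mat for the red case: a fixed flat black rubber mat 90 x 170 mm, 4 mm thick, with a thin flush yellow line around it. x: across the mat (90 mm), y: along it (170 mm), z: up. The point is on the upper surface, 4 mm above the table.

How it is judged:
At the end, for the whole second after the job is handed in: The red case stands still and released on one of its long thin edges on the mat, within 10 degrees of upright, its centre within 20 mm (horizontally) of the mat's centre and its length within 15 degrees of the mat's length; the blue case is within 15 mm of where it was (angle between red_case's own x axis and vertical between 1.396 and 1.745 rad and angle between red_case's own y axis and vertical between 1.396 and 1.745 rad and horizontal distance between red_case and bay_mark below 0.02 m and z of red_case in the frame of bay_mark between 0.037 and 0.047 m and angle between the y axis of red_case and the y axis of bay_mark, either way round below 0.26 rad and linear speed of red_case below 0.02 m/s and distance of blue_case from where it was at the start of the episode below 0.015 m); the robot touches nothing.
It fails at once if the blue case is moved by more than 15 mm (distance of blue_case from where it was at the start of the episode above 0.015 m).
It also fails if it takes over 35 s, if anything falls off the work surface, if the arm or the gripper's body presses on something with over 40 N, if the wrist force passes 120 N, or if a joint passes its speed limit or range.

### The arm

A 6-joint arm with a two-finger parallel gripper is mounted at the origin on the work surface. World frame = base frame: x ahead of the robot, y to its left, z up, the work surface at z = 0. Lengths are in m, angles in rad, forces in N, time in s.
With the tool pointing down it reaches from about 0.25 to 0.775 m from the base axis. Payload 4 kg.
Tool frame: the origin (TCP) lies at the very end of the fingers, on their centre line; the grasp point (between the pads) lies 19 mm behind it (robot.hold_point_z is the z of the grasp point in the tool frame, in m); z points along the fingers, y is the line along which they close (so a half turn about z gives the same grasp; the last joint's range is limited). The gripper opens to 85 mm and grips with 20 to 120 N. Pads are 22 mm wide; open, the fingers measure 114 mm over their backs; the gripper's body (76 mm by 85 mm) begins 54 mm behind the grasp point. The pads swing forward as they close: fully open they stand 13 mm farther back than shut.
Start: joints at [1.171, 0.087, 1.371, -0, 1.684, -0.103], TCP at [0.161, 0.526, 0.231] pointing down, gripper open.
Joint ranges: [-3.1, 3.1], [-0.76, 2.03], [0.27, 2.55], [-1.08, 4.22], [0.17, 2.65], [-2.57, 2.57]. Speed limits (rad/s): [2.79, 2.79, 3.14, 3.14, 3.14, 3.14].

### API

Orientations are given as a unit quaternion [x, y, z, w].
In Python, from cell import robot gives the robot as it stands.
- The arm moves only by the tool play_rows, never from a script. Its argument "rows" is a list of rows, each a list of 5 numbers: the opening, from 0 (shut) to 1 (fully open), then the shift along the tool's x, y, z in m, then the turn about the tool's z in degrees. A call has 1 to 10 rows; each row is the pose to reach, as a shift and turn from the pose commanded when the call began, along the tool's axes at that moment; what a row does not reach only later rows make up. A row lasts 1/12 s, in which the tool goes at most 41.7 mm and 7.16 degrees, less where a joint would pass 70% of its speed; a pose out of reach is approached as far as the arm can. A call with a gripper value outside its range is refused whole. The fingers move at their own pace and stop on an object; "force" is the grip in N (left out, the last holds). Time passes only in rows, so rows that repeat a pose let the fingers close. It gives the time, the measured TCP pose, the force, the opening and the grip force at its end, in the units of the state.
- robot.sense(): the state, without advancing time (a new reading comes with each control period).
- robot.snapshot(name): name is "scene" or "top" or "wrist"; returns (picture, depth): 400x640x3 uint8, red, green, blue; 400x640 float32, m along the optical axis (not along the pixel's ray), 0 where there is no reading.
- robot.camera_info(name): a dict with "camera_matrix" (3x3 intrinsics, pixels), "eye" and "attitude" of the camera in the world; the wrist camera has in their place "T_tool_cam" (4x4, takes a point from camera to tool coordinates, whose origin is the TCP and whose axes are the flange's). Camera axes: x right, y down, z forward; pixel columns grow to the right and rows downward; lengths in m; the calibration is good to about 2 mm. A picture is of the moment at which its call begins: read the wrist's pose just before it. camera_info takes no time and is no camera call.
- robot.finish_job(): hands the job in; it is judged then, once.
The state is a dict: "time": time; "q": joint angles; "qvel": joint speeds; "joint_torque": joint torques, N m; "eef_pos": TCP position; "tool_rot": TCP orientation; "wrist_force": force on the tool from outside, world axes, zero at the start; "torque": the same for the moment, N m; "opening": opening from 0.0 (shut) to 1.0 (fully open); "grip_force": force on a finger pad.
Only numpy, scipy, OpenCV 4.12 (cv2) and the standard library are available. Lean on these libraries where they do the work, as an engineer would, in place of code of your own. Each camera call takes 0.05 s, during which the arm holds its last target. There are 200 camera calls.

## Working session

There is one attempt and no reset: what is moved stays moved. The work goes in short steps, Python scripts to look and compute and a tool call to move; the robot and the scene stay as the last step left them, time stands still between calls to the robot, and variables do not carry over. Pictures are saved under pics/ and viewed, at most 10 in all, crops included, and the job is handed in when it is done.

Besides the shell and the picture viewer there is one more tool, called after "Request:" as name([rows], argument=value, ...), one row to a line, values as JSON. play_rows: Moves the arm, as the interface text tells. Its arguments: {"type":"object","properties":{"rows":{"type":"array","items":{"type":"array","items":{"type":"number"}}},"force":{"type":"number"}},"required":["rows"]}

```bash
mkdir -p pics; ls
python3 - <<'E'
from cell import robot
import cv2, numpy as np
print(robot.sense())
for n in ("scene","top"):
    p,d=robot.snapshot(n); cv2.imwrite(f"pics/{n}0.png",p[:,:,::-1]); np.save(f"pics/{n}0.npy",d); print(n,robot.camera_info(n))
print(robot.camera_info("wrist"), robot.hold_point_z)
E
```

```text
pics
{'time': 0.0, 'q': array([ 1.17087721e+00,  8.79582971e-02,  1.37232975e+00,  3.16776767e-06,
        1.68359777e+00, -1.03122672e-01]), 'qvel': array([-1.17306659e-03,  6.36738767e-04, -7.36809826e-04, -9.97766102e-05,
       -1.35705117e-03, -1.58518834e-04]), 'joint_torque': array([-1.73248558e-03, -3.51853609e+01, -3.13269031e+01, -3.23949589e-04,
        1.08578501e-02,  3.68728877e-06]), 'eef_pos': array([0.16066282, 0.52546442, 0.23009904]), 'tool_rot': array([ 1.47853880e-01,  9.89008552e-01, -1.11011464e-03, -2.86883111e-04]), 'wrist_force': array([0.1768575 , 0.57773187, 0.25279653]), 'torque': array([-0.01036292, -0.0109954 , -0.00994406]), 'grip_force': 0.0, 'opening': 0.9994457320982361}
scene {'camera_matrix': array([[372.33592009,   0.        , 314.98475305],
       [  0.        , 372.33592009, 200.05059327],
       [  0.        ,   0.        ,   1.        ]]), 'eye': array([0.8817888 , 0.28142975, 0.73229381]), 'attitude': array([ 0.37413918,  0.88065169, -0.26560208, -0.11801697])}
top {'camera_matrix': array([[450.42825415,   0.        , 316.1354922 ],
       [  0.        , 450.42825415, 203.86329478],
       [  0.        ,   0.        ,   1.        ]]), 'eye': array([ 0.47743764, -0.01145583,  1.07028119]), 'attitude': array([ 0.70843822, -0.70453967,  0.01803937, -0.0375995 ])}
{'camera_matrix': array([[288.23008711,   0.        , 321.19467285],
       [  0.        , 288.23008711, 199.3478986 ],
       [  0.        ,   0.        ,   1.        ]]), 'T_tool_cam': array([[-1.44798924e-04, -9.65902532e-01, -2.58905924e-01,
         6.54004243e-02],
       [ 9.99999984e-01, -1.67007816e-04,  6.37851396e-05,
         3.67619125e-04],
       [-1.04849541e-04, -2.58905910e-01,  9.65902541e-01,
        -1.42149188e-01],
       [ 0.00000000e+00,  0.00000000e+00,  0.00000000e+00,
         1.00000000e+00]])} -0.0187
```

View pics/top0.png

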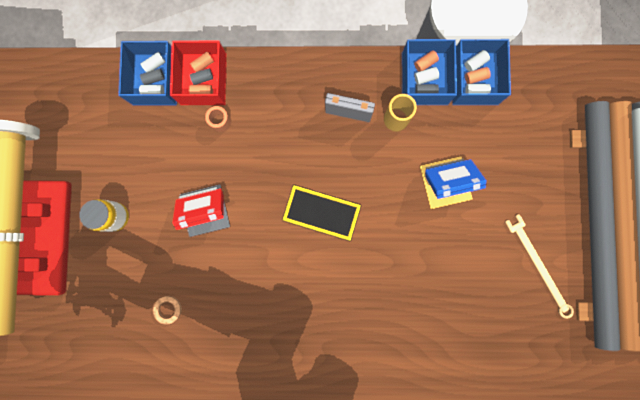

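View pics/scene0.png

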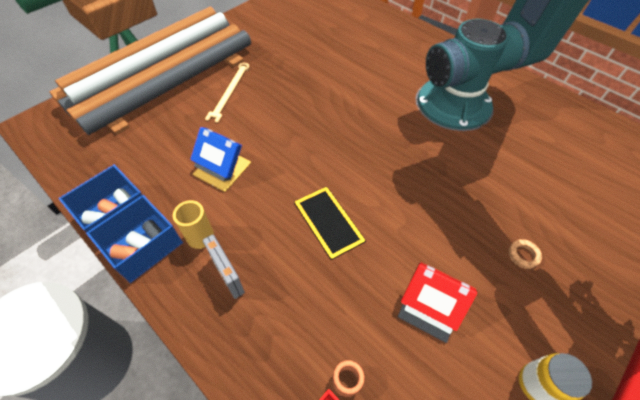

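The top view shows the red case at about (200,208), the mat at (322,212) and the blue case at (455,178). The scene view shows red at (440,298), label outward, and the mat at (330,222). Next I'll fit the red face plane and its outline from depth, plus the mat corners.

```bash
cat > h.py <<'E'
import numpy as np, cv2
from scipy.spatial.transform import Rotation as R
def world(info,d):
    K=info["camera_matrix"]; v,u=np.mgrid[:d.shape[0],:d.shape[1]]
    P=np.stack([(u-K[0,2])*d/K[0,0],(v-K[1,2])*d/K[1,1],d],-1)
    return P@R.from_quat(info["attitude"]).as_matrix().T+info["eye"]
E
python3 - <<'E'
from cell import robot
from h import *
for n,box in (("top",(160,240,170,245)),("scene",(390,490,255,345))):
    p=cv2.imread(f"pics/{n}0.png"); d=np.load(f"pics/{n}0.npy"); W=world(robot.camera_info(n),d)
    hsv=cv2.cvtColor(p,cv2.COLOR_BGR2HSV); H,S,V=cv2.split(hsv)
    m=np.zeros(d.shape,bool); a,b,c,e=box; m[c:e,a:b]=True
    red=m&((H<5)|(H>174))&(S>170)&(V>60)&(d>0)
    k=cv2.morphologyEx(red.astype(np.uint8),cv2.MORPH_CLOSE,np.ones((15,15)))>0
    k&=(d>0)&(W[...,2]>.015)
    Q=W[k]
    # ransac plane
    best=None; rng=np.random.default_rng(0)
    for _ in range(300):
        t=Q[rng.choice(len(Q),3,False)]; nn=np.cross(t[1]-t[0],t[2]-t[0]); 
        if np.linalg.norm(nn)<1e-7: continue
        nn/=np.linalg.norm(nn); i=abs((Q-t[0])@nn)<.002
        if best is None or i.sum()>best.sum(): best=i
    F=Q[best]; c=F.mean(0); nn=np.linalg.svd(F-c)[2][2]; nn*=np.sign(nn[2])
    y=np.cross([0,0,1],nn); y/=np.linalg.norm(y); z=np.cross(nn,y)
    uv=np.c_[(F-c)@y,(F-c)@z].astype(np.float32)
    rc=cv2.minAreaRect(uv)
    print(n,len(Q),len(F),"normal",nn,"tilt",np.degrees(np.arccos(nn[2])),"z",z,"rect",rc, "yaw",np.degrees(np.arctan2(nn[1],nn[0])))
    pc=c+rc[0][0]*y+rc[0][1]*z; print(" face centre",pc,"case centre",pc-.012*nn, 'zrange',Q[:,2].min(),Q[:,2].max())
    # mat
    yl=(H>20)&(H<35)&(S>180)&(V>150)&(abs(W[...,2])<.02)
    bx=(270,375,170,255) if n=="top" else (285,375,175,265)
    mm=np.zeros_like(yl); mm[bx[2]:bx[3],bx[0]:bx[1]]=1; M=W[yl&mm]
    r=cv2.minAreaRect(M[:,:2].astype(np.float32)); print(" mat",r,np.median(M[:,2]))
E
```

```text
top 1400 952 normal [0.68537822 0.17762757 0.70619059] tilt 45.07418982660911 z [-0.68360558 -0.17716816  0.70802179] rect ((0.00055689737200737, -0.002299044281244278), (0.08242139220237732, 0.10909458994865417), 89.55830383300781) yaw 14.52951375281825
 face centre [0.55286685 0.28364203 0.06930584] case centre [0.54464231 0.2815105  0.06083156] zrange 0.039150866419231045 0.09860289469776562
 mat ((0.5418239831924438, 0.006302699446678162), (0.1676240712404251, 0.0881119817495346), 73.37899780273438) 0.003098888889967455
scene 2219 1843 normal [0.68234884 0.17399454 0.71001828] tilt 44.763597220956456 z [-0.68800295 -0.1754363   0.70418324] rect ((-0.0008852332830429077, -0.0031404122710227966), (0.10922326147556305, 0.08277913182973862), 0.34567880630493164) yaw 14.305203562525064
 face centre [0.5559971  0.28729192 0.06794023] case centre [0.54780892 0.28520399 0.05942001] zrange 0.03535184364087718 0.09734586553270819
 mat ((0.5425132513046265, 0.0073148831725120544), (0.17207738757133484, 0.0908389687538147), 73.75267791748047) 0.0027431359651644005
```

```bash
cat >> h.py <<'E'
def plan(s,target,yaw):
    "shift in tool axes and turn about tool z (deg) to bring the TCP to target with tool y at yaw deg (mod 180)"
    M=R.from_quat(s["tool_rot"]).as_matrix(); cur=np.degrees(np.arctan2(M[1,1],M[0,1]))
    t=-((yaw-cur+90)%180-90)
    print("shift mm",np.round(1000*M.T@(np.array(target)-s["eef_pos"]),1),"turn",round(t,2),"q",np.round(s["q"],2))
E
python3 -c "
from h import *; from cell import robot
plan(robot.sense(),(.5286,.2785,.21),14.4)"
```

```text
shift mm [-424.1 -128.6   20.4] turn 58.6 q [ 1.17  0.09  1.37 -0.    1.68 -0.1 ]
```

Request:
play_rows([
  [1, -0.04, -0.012, 0, 6],
  [1, -0.08, -0.024, 0, 12],
  [1, -0.12, -0.036, 0, 18],
  [1, -0.16, -0.048, 0, 24],
  [1, -0.2, -0.06, 0, 30],
  [1, -0.24, -0.072, 0, 36],
  [1, -0.28, -0.085, 0, 42],
  [1, -0.32, -0.097, 0, 48],
  [1, -0.36, -0.109, 0, 54],
  [1, -0.4, -0.121, 0, 58.6],
], force=25)

```text
time: 0.93
eef_pos: [0.5082, 0.2924, 0.2308]
tool_rot: [0.615, 0.789, -0.0, -0.0]
wrist_force: [0.7, 1.7, -0.0]
opening: 1.001
grip_force: 0.0
```

```bash
python3 -c "
from h import *; from cell import robot
plan(robot.sense(),(.5286,.2785,.21),14.4)"
```

```text
shift mm [-18.4  16.5  20.7] turn -0.29 q [0.43 0.17 1.28 0.   1.69 0.18]
```

Request:
play_rows([
  [1, -0.018, 0.016, 0.02, 0],
  [1, -0.018, 0.016, 0.02, 0],
  [1, -0.018, 0.016, 0.02, 0],
])

```text
time: 1.18
eef_pos: [0.5267, 0.2791, 0.2085]
tool_rot: [0.614, 0.789, -0.002, -0.002]
wrist_force: [-0.7, 0.3, 0.7]
opening: 1.002
grip_force: 0.0
```

```bash
cat >> h.py <<'E'
def wristW(robot):
    s=robot.sense(); p,d=robot.snapshot("wrist"); i=robot.camera_info("wrist"); T=i["T_tool_cam"]
    Mt=R.from_quat(s["tool_rot"]).as_matrix(); M=Mt@T[:3,:3]
    j=dict(camera_matrix=i["camera_matrix"],eye=Mt@T[:3,3]+s["eef_pos"],attitude=R.from_matrix(M).as_quat())
    return s,p,d,world(j,d)
E
python3 - <<'E'
from h import *; from cell import robot
s,p,d,W=wristW(robot); cv2.imwrite("pics/w1.png",p[:,:,::-1]); np.savez("pics/w1.npz",d=d,W=W)
plan(s,(.5286,.2785,.21),14.4)
H,S,V=cv2.split(cv2.cvtColor(p,cv2.COLOR_RGB2HSV))
m=(((H<5)|(H>174))&(S>150)&(V>60)&(d>0)&(W[...,2]>.03)&(W[...,2]<.11)&(np.hypot(W[...,0]-.546,W[...,1]-.283)<.09))
m=cv2.morphologyEx(m.astype(np.uint8),cv2.MORPH_CLOSE,np.ones((21,21)))>0
m&=(d>0)&(W[...,2]>.03)
n=np.array([.685,.176,.707]);n/=np.linalg.norm(n);y=np.cross([0,0,1],n);y/=np.linalg.norm(y);z=np.cross(n,y)
Q=W[m]; c0=np.array([.546,.283,.060]); L=np.c_[(Q-c0)@n,(Q-c0)@y,(Q-c0)@z]
print(len(Q),"local pct",np.percentile(L,[0.5,2,50,98,99.5],axis=0).round(4))
F=L[(abs(L[:,2])<.03)&(L[:,0]>.004)]; print("label face offset",np.median(F[:,0]), "slopes",np.linalg.lstsq(np.c_[F[:,1:],np.ones(len(F))],F[:,0],rcond=None)[0])
E
```

```text
shift mm [-1.   1.7 -1.5] turn -0.15 q [0.39 0.2  1.29 0.   1.66 0.14]
6079 local pct [[-0.009  -0.0512 -0.0399]
 [-0.0071 -0.0492 -0.0379]
 [ 0.0129  0.0083  0.0258]
 [ 0.0141  0.0562  0.0404]
 [ 0.0144  0.0571  0.0407]]
label face offset 0.013203896067737832 slopes [-0.00183493  0.0002352   0.01315894]
```

View pics/w1.png

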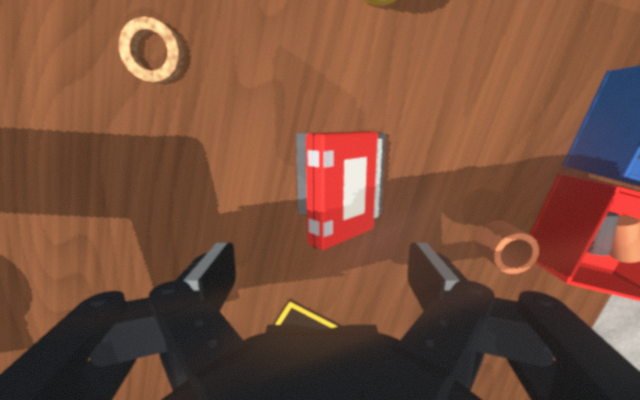

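The wrist view shows the latch edge on the left of the case (about x=308–325) and the label face towards the right (380), with pads closing across it. The tool stays vertical, so I'll straddle the upper edge, swing the case upright in the rest's V with the pads, then pinch it flat.

```bash
python3 -c "
from h import *; from cell import robot
plan(robot.sense(),(.5296,.2813,.066),14.4)"
```

```text
shift mm [  0.2   3.9 144. ] turn -0.05 q [0.39 0.2  1.29 0.   1.66 0.14]
```

Request:
play_rows([
  [1, 0, 0.003, 0.03, 0],
  [1, 0, 0.004, 0.06, 0],
  [1, 0, 0.004, 0.09, 0],
  [1, 0, 0.004, 0.115, 0],
  [1, 0, 0.004, 0.135, 0],
  [1, 0, 0.004, 0.144, 0],
  [0.65, 0, 0.004, 0.144, 0],
  [0.65, 0, 0.004, 0.144, 0],
  [0.65, 0, 0.004, 0.144, 0],
])

```text
time: 1.98
eef_pos: [0.5318, 0.2827, 0.0698]
tool_rot: [0.613, 0.79, 0.002, 0.001]
wrist_force: [0.2, -0.6, 0.1]
opening: 0.647
grip_force: 0.0
```

Run:
```python
from h import *; from cell import robot
s,p,d,W=wristW(robot); q,_=robot.snapshot("scene")
o=np.hstack([p[60:360,170:470],cv2.resize(q[230:350,380:500],(300,300),interpolation=cv2.INTER_CUBIC)]); cv2.imwrite("pics/a2.png",o[:,:,::-1])
print(s["eef_pos"],s["opening"],s["wrist_force"]); plan(s,(.5296,.2813,.066),14.4)
```

```text
[0.53176371 0.28265396 0.06984812] 0.6469282252186402 [ 0.16919133 -0.57712444  0.10074411]
shift mm [-0.8 -2.4  3.8] turn 0.05 q [0.39 0.28 1.47 0.   1.39 0.14]
```

View pics/a2.png

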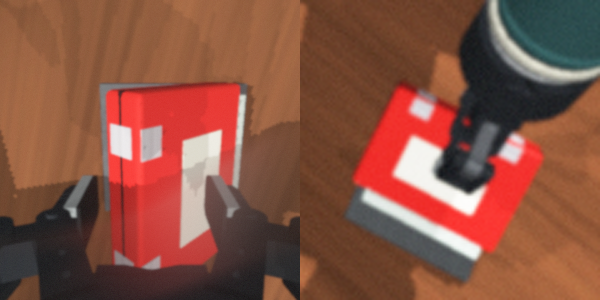

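Request:
play_rows([
  [0.58, 0, 0.003, 0, 0],
  [0.55, 0, 0.006, 0, 0],
  [0.53, 0, 0.009, -0.001, 0],
  [0.52, 0, 0.012, -0.003, 0],
  [0.5, 0, 0.015, -0.005, 0],
  [0.49, 0, 0.017, -0.007, 0],
  [0.47, 0, 0.02, -0.009, 0],
  [0.47, 0, 0.02, -0.009, 0],
])

```text
time: 2.75
eef_pos: [0.5378, 0.2837, 0.0787]
tool_rot: [0.612, 0.79, -0.013, -0.009]
wrist_force: [-36.3, -11.5, 28.8]
opening: 0.475
grip_force: 19.1
```

Run:
```python
from h import *; from cell import robot
s,p,d,W=wristW(robot); q,_=robot.snapshot("scene")
o=np.hstack([p[60:360,170:470],cv2.resize(q[230:350,380:500],(300,300),interpolation=cv2.INTER_CUBIC)]); cv2.imwrite("pics/a3.png",o[:,:,::-1])
print(s["eef_pos"],s["opening"],s["wrist_force"])
```

```text
[0.53783916 0.2836526  0.078728  ] 0.47474193995898595 [-36.28282027 -11.52631466  28.76094975]
```

View pics/a3.png

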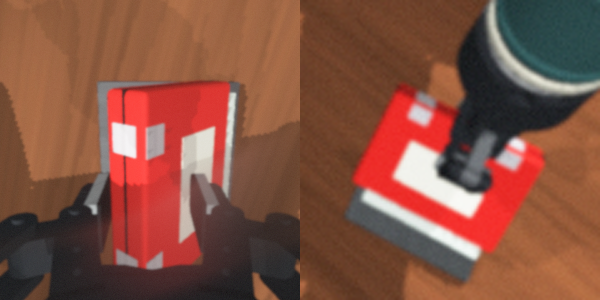

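The pads press at 36 N along the case's own -z: the corner is jammed by friction because I pushed too level. I'll back off, go lower, and follow the corner's arc, which runs mostly upward.

Request:
play_rows([
  [0.65, 0, -0.01, 0, 0],
  [0.65, 0, -0.022, 0, 0],
  [0.65, 0, -0.022, 0.006, 0],
  [0.65, 0, -0.022, 0.013, 0],
  [0.65, 0, -0.022, 0.013, 0],
])

```text
time: 3.27
eef_pos: [0.53, 0.2813, 0.0628]
tool_rot: [0.613, 0.79, 0.001, 0.001]
wrist_force: [1.0, -0.1, 0.7]
opening: 0.652
grip_force: 0.2
```

Run:
```python
from h import *; from cell import robot
s,p,d,W=wristW(robot)
print(s["eef_pos"],s["opening"],s["wrist_force"])
H,S,V=cv2.split(cv2.cvtColor(p,cv2.COLOR_RGB2HSV))
c0=np.array([.547,.2858,.06]); h=np.array([.9686,.249,0]); yy=np.array([-.249,.9686,0]); D=W-c0
print("TCP h,y", (s["eef_pos"]-c0)@h,(s["eef_pos"]-c0)@yy)
m=((H<5)|(H>174))&(S>150)&(V>60)&(d>0)&(abs(D@h)<.06)&(abs(D@yy)<.06)&(D[...,2]<.06)&(D[...,2]>-.04)
# section profile
Q=D[m]; a=Q@h; b=Q[:,2]; 
n=np.array([.707,.707]); print("n,z extents",np.percentile((a+b)*.707,[1,50,99]),np.percentile((b-a)*.707,[1,99]), np.percentile(Q@yy,[1,99]))
# finger depth points (dark) near case height
k=(V<70)&(d>0)&(abs(D@yy)<.03)&(D[...,2]>-.01)&(D[...,2]<.03)
A=D[k]; print("finger pts",len(A)); 
for sgn in (-1,1):
    B=A[np.sign(A@h-(s["eef_pos"]-c0)@h)==sgn]
    if len(B): print(sgn,"h",np.percentile(B@h,[2,98]),"v",np.percentile(B[:,2],[2,98]))
```

```text
[0.53000432 0.28126486 0.06279183] 0.6522542681507303 [ 1.03363538 -0.12405961  0.73546905]
TCP h,y -0.017591269986809117 -0.00016081057788651723
n,z extents [-0.00930817  0.01174776  0.01284042] [-0.03700969  0.04152259] [-0.042323    0.05474262]
finger pts 560
-1 h [-0.05807691 -0.04480641] v [0.00884149 0.02960946]
```

Request:
play_rows([
  [0.54, 0, 0, 0, 0],
  [0.53, 0, 0.003, -0.002, 0],
  [0.52, 0, 0.005, -0.005, 0],
  [0.5, 0, 0.0065, -0.008, 0],
  [0.48, 0, 0.008, -0.011, 0],
  [0.46, 0, 0.0095, -0.014, 0],
  [0.45, 0, 0.011, -0.017, 0],
  [0.44, 0, 0.013, -0.02, 0],
  [0.44, 0, 0.013, -0.02, 0],
])

```text
time: 4.07
eef_pos: [0.5416, 0.2843, 0.0838]
tool_rot: [0.613, 0.79, 0.0, 0.0]
wrist_force: [-1.4, -0.4, -0.7]
opening: 0.437
grip_force: 0.9
```

```bash
cat > chk.py <<'E'
from h import *; from cell import robot; import sys
s,p,d,W=wristW(robot); q,_=robot.snapshot("scene")
o=np.hstack([p[60:360,170:470],cv2.resize(q[230:350,380:500],(300,300),interpolation=cv2.INTER_CUBIC)]); cv2.imwrite(f"pics/{sys.argv[1]}.png",o[:,:,::-1])
print(s["eef_pos"],s["opening"],s["wrist_force"])
H,S,V=cv2.split(cv2.cvtColor(p,cv2.COLOR_RGB2HSV))
c0=np.array([.547,.2858,.06]); h=np.array([.9686,.249,0]); yy=np.array([-.249,.9686,0]); D=W-c0
print("TCP h,y,v", (s["eef_pos"]-c0)@h,(s["eef_pos"]-c0)@yy,s["eef_pos"][2]-.06)
m=((H<5)|(H>174))&(S>150)&(V>60)&(d>0)&(abs(D@h)<.08)&(D@yy>.015)&(D@yy<.06)&(D[...,2]<.09)&(D[...,2]>-.04)
Q=D[m]; a=Q@h; b=Q[:,2]; e=b>np.percentile(b,99)-.002; print("top",np.percentile(b,99),"h there",a[e].mean(),"left",np.percentile(a,1),b[a<np.percentile(a,2)].mean())
for lo in np.arange(-.03,.08,.01):
    t=(b>lo)&(b<lo+.01)
    if t.sum()>5: print(round(lo+.005,3),np.percentile(a[t],[2,50,98]).round(4),t.sum())
E
python3 chk.py a4
```

```text
[0.54162979 0.28428908 0.08380203] 0.4371420101872616 [-1.4297803  -0.39419586 -0.73789545]
TCP h,y,v -0.005577806627800287 -0.00012629174303675707 0.02380203483124456
top 0.0491021100513968 h there -0.0052255812420271405 left -0.022345754467220508 0.037816512261752734
-0.025 [0.0184 0.0265 0.0357] 15
-0.015 [0.0136 0.0338 0.0364] 316
-0.005 [0.0094 0.0288 0.032 ] 368
0.005 [0.0054 0.0223 0.0259] 369
0.015 [0.0014 0.0165 0.0199] 426
0.025 [-0.0065  0.01    0.0141] 644
0.035 [-0.0226  0.0035  0.0081] 1336
0.045 [-0.0196 -0.0072  0.0016] 2959
```

Request:
play_rows([
  [0.43, 0, 0.003, -0.004, 0],
  [0.42, 0, 0.007, -0.007, 0],
  [0.4, 0, 0.0105, -0.01, 0],
  [0.38, 0, 0.014, -0.013, 0],
  [0.37, 0, 0.018, -0.015, 0],
  [0.35, 0, 0.0215, -0.017, 0],
  [0.34, 0, 0.025, -0.019, 0],
  [0.33, 0, 0.028, -0.02, 0],
  [0.33, 0, 0.028, -0.02, 0],
])

```text
time: 4.92
eef_pos: [0.5695, 0.2914, 0.1036]
tool_rot: [0.613, 0.79, 0.001, 0.0]
wrist_force: [-0.0, -0.4, 1.3]
opening: 0.333
grip_force: 0.4
```

```bash
python3 chk.py a5
```

```text
[0.56954596 0.29141192 0.10357207] 0.3327826173219821 [-0.01204302 -0.37014282  1.28878024]
TCP h,y,v 0.023235381163334325 -0.00017823712969136651 0.04357206730297117
top 0.06104660784312422 h there 0.024414556485576073 left 0.010487225749298692 0.057566813916214966
-0.015 [0.0183 0.0268 0.0364] 24
-0.005 [0.0173 0.0285 0.0367] 21
0.005 [0.0172 0.0264 0.0361] 35
0.015 [0.0176 0.0268 0.0354] 43
0.025 [0.0162 0.0256 0.0347] 39
0.035 [0.0156 0.0245 0.0339] 47
0.045 [0.0144 0.0244 0.0332] 69
0.055 [0.0106 0.0192 0.0324] 2417
0.065 [0.0159 0.0284 0.0322] 625
```

Request:
play_rows([
  [0.36, 0, 0, 0.005, 0],
  [0.36, 0, 0.001, 0.012, 0],
  [0.36, 0, 0.001, 0.02, 0],
  [0.36, 0, 0.001, 0.02, 0],
  [0, 0, 0.001, 0.02, 0],
  [0, 0, 0.001, 0.02, 0],
  [0, 0, 0.001, 0.02, 0],
  [0, 0, 0.001, 0.02, 0],
], force=40)

```text
time: 5.68
eef_pos: [0.5692, 0.2913, 0.0825]
tool_rot: [0.613, 0.79, -0.001, -0.0]
wrist_force: [0.9, -0.4, -3.8]
opening: 0.273
grip_force: 45.4
```

```bash
python3 chk.py a6
```

```text
[0.5691942  0.29128225 0.08254061] 0.27292453932272415 [ 0.88228232 -0.38093224 -3.77251323]
TCP h,y,v 0.022862385497364104 -0.00021624492142752888 0.022540608514237184
top 0.06295137753258155 h there 0.02323825616971453 left 0.011833371357957211 0.06000315222395315
-0.015 [0.0132 0.0173 0.0319] 8
-0.005 [0.0138 0.0241 0.032 ] 48
0.005 [0.0142 0.0235 0.0329] 43
0.015 [0.0135 0.023  0.0323] 43
0.025 [0.0137 0.0235 0.0325] 77
0.035 [0.0136 0.0226 0.0327] 83
0.045 [0.0136 0.0227 0.0325] 93
0.055 [0.0116 0.0217 0.0349] 347
0.065 [0.0123 0.0238 0.0341] 4293
```

View pics/a6.png

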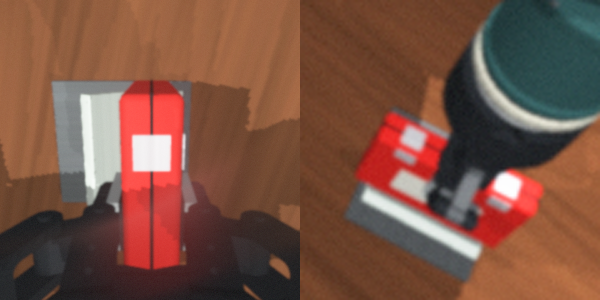

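The case is now upright between the pads. The wrist crop shows only its latch edge, and the white ledge on the left is clear. Lift next.

Request:
play_rows([
  [0, 0, 0, -0.015, 0],
  [0, 0, 0, -0.04, 0],
  [0, 0, 0, -0.07, 0],
  [0, 0, 0, -0.1, 0],
  [0, 0, 0, -0.11, 0],
  [0, 0, 0, -0.11, 0],
], force=50)

```text
time: 6.28
eef_pos: [0.5715, 0.2923, 0.1982]
tool_rot: [0.613, 0.79, 0.004, 0.002]
wrist_force: [-0.0, 0.4, -3.1]
opening: 0.274
grip_force: 50.0
```

```bash
python3 -c "
from h import *; from cell import robot
plan(robot.sense(),(.542,.007,.15),-16.5)"
```

```text
shift mm [-269.   -99.9   46.9] turn 30.89 q [0.38 0.29 1.19 0.   1.64 0.13]
```

Request:
play_rows([
  [0, -0.02, -0.007, 0, 3],
  [0, -0.05, -0.019, 0, 6],
  [0, -0.08, -0.03, 0, 10],
  [0, -0.115, -0.043, 0, 14],
  [0, -0.15, -0.056, 0, 18],
  [0, -0.185, -0.069, 0, 22],
  [0, -0.215, -0.08, 0.01, 26],
  [0, -0.245, -0.091, 0.02, 29],
  [0, -0.262, -0.097, 0.03, 31],
  [0, -0.269, -0.1, 0.03, 31],
])

```text
time: 7.12
eef_pos: [0.5364, 0.0033, 0.1578]
tool_rot: [0.803, 0.596, -0.004, -0.003]
wrist_force: [-1.3, 0.7, -5.0]
opening: 0.276
grip_force: 49.8
```

Request:
play_rows([
  [0, 0, 0, 0, 0],
  [0, 0, 0, 0, 0],
  [0, 0, 0, 0, 0],
])

```text
time: 7.37
eef_pos: [0.5398, 0.0074, 0.1634]
tool_rot: [0.801, 0.598, 0.0, -0.0]
wrist_force: [0.0, 0.6, -3.5]
opening: 0.274
grip_force: 49.8
```

Run:
```python
from h import *; from cell import robot
s,p,d,W=wristW(robot); q,_=robot.snapshot("scene")
o=np.hstack([p[:,120:520],cv2.resize(q[100:280,240:420],(400,400),interpolation=cv2.INTER_CUBIC)]); cv2.imwrite("pics/b1.png",o[:,:,::-1])
print(s["eef_pos"],s["wrist_force"]); plan(s,(.542,.007,.0465),-16.5)
H,S,V=cv2.split(cv2.cvtColor(p,cv2.COLOR_RGB2HSV))
D=W-s["eef_pos"]; M=R.from_quat(s["tool_rot"]).as_matrix(); L=D@M
m=((H<5)|(H>174))&(S>150)&(V>60)&(d>0)&(abs(L[...,1])<.02)&(abs(L[...,0])<.08)
print("red tool x",np.percentile(L[m][:,0],[1,99]),"y",np.percentile(L[m][:,1],[1,99]),"top z",np.percentile(L[m][:,2],[2,10,30,90,98]))
y=(H>20)&(H<35)&(S>170)&(V>120)&(d>0)&(abs(W[...,2])<.015)&(np.hypot(W[...,0]-.542,W[...,1]-.007)<.11)
Y=W[y]; print(len(Y),"yellow extents about mat:",)
e=np.array([np.cos(np.radians(73.5)),np.sin(np.radians(73.5))]); f=np.array([e[1],-e[0]]); X=Y[:,:2]-[.542,.007]
print(np.percentile(X@e,[1,99]),np.percentile(X@f,[1,99]))
```

```text
[0.53981834 0.00736114 0.16335509] [ 0.03940495  0.57878575 -3.46760961]
shift mm [1.000e-01 2.200e+00 1.169e+02] turn 0.0 q [-0.09  0.09  1.51  0.    1.55  0.2 ]
red tool x [-0.01646974  0.05505154] y [-0.01135991  0.01155646] top z [-0.04035814 -0.03980243 -0.03931804 -0.0374603   0.00449248]
1507 yellow extents about mat:
[-0.01618607  0.08499395] [-0.04242478  0.04399187]
```

View pics/b1.png

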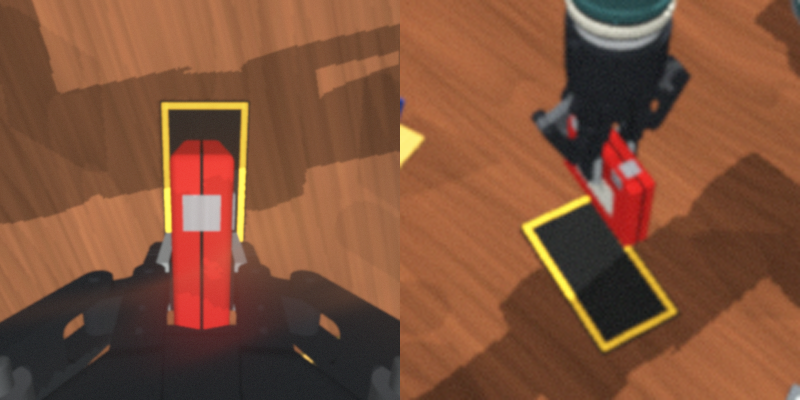

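The case is upright over the mat, aligned with it and about 2 mm off centre. I'll lower it.

Request:
play_rows([
  [0, 0, 0.002, 0.02, 0],
  [0, 0, 0.002, 0.05, 0],
  [0, 0, 0.002, 0.08, 0],
  [0, 0, 0.002, 0.1, 0],
  [0, 0, 0.002, 0.11, 0],
  [0, 0, 0.002, 0.113, 0],
  [0, 0, 0.002, 0.113, 0],
  [0, 0, 0.002, 0.113, 0],
])

```text
time: 8.13
eef_pos: [0.5429, 0.0057, 0.0521]
tool_rot: [0.802, 0.598, 0.001, 0.001]
wrist_force: [0.7, 0.2, -3.3]
opening: 0.278
grip_force: 50.0
```

Request:
play_rows([
  [0, 0, 0, 0.001, 0],
  [0, 0, 0, 0.002, 0],
  [0, 0, 0, 0.002, 0],
])

```text
time: 8.38
eef_pos: [0.5421, 0.0054, 0.0492]
tool_rot: [0.802, 0.598, 0.001, 0.001]
wrist_force: [0.6, -0.3, -4.7]
opening: 0.273
grip_force: 50.0
```

Request:
play_rows([
  [0, 0, 0, 0.001, 0],
  [0, 0, 0, 0.002, 0],
  [0, 0, 0, 0.002, 0],
  [0, 0, 0, 0.002, 0],
])

```text
time: 8.72
eef_pos: [0.5422, 0.0054, 0.0484]
tool_rot: [0.802, 0.598, 0.001, 0.001]
wrist_force: [-2.9, 2.1, 6.1]
opening: 0.277
grip_force: 51.2
```

Request:
play_rows([
  [0.3, 0, 0, 0, 0],
  [0.34, 0, 0, 0, 0],
  [0.4, 0, 0, 0, 0],
  [0.5, 0, 0, 0, 0],
  [0.6, 0, 0, 0, 0],
  [0.6, 0, 0, -0.02, 0],
  [0.6, 0, 0, -0.05, 0],
  [0.6, 0, 0, -0.09, 0],
  [0.6, 0, 0, -0.13, 0],
  [0.6, 0, 0, -0.13, 0],
])

```text
time: 9.55
eef_pos: [0.5462, 0.005, 0.1865]
tool_rot: [0.802, 0.598, 0.007, 0.006]
wrist_force: [0.9, -0.2, 2.5]
opening: 0.601
grip_force: 0.0
```

Run:
```python
from h import *; from cell import robot
s,p,d,W=wristW(robot); q,_=robot.snapshot("scene")
o=np.hstack([p[:,120:520],cv2.resize(q[100:280,240:420],(400,400),interpolation=cv2.INTER_CUBIC)]); cv2.imwrite("pics/b2.png",o[:,:,::-1])
H,S,V=cv2.split(cv2.cvtColor(p,cv2.COLOR_RGB2HSV))
m=((H<5)|(H>174))&(S>150)&(V>60)&(d>0)&(W[...,2]>.075)&(W[...,2]<.11)&(np.hypot(W[...,0]-.542,W[...,1]-.007)<.1)
print(s["wrist_force"],cv2.minAreaRect(W[m][:,:2].astype(np.float32)),W[m][:,2].max())
```

```text
[ 0.94360453 -0.2178839   2.47405826] ((0.5425012707710266, 0.005922582000494003), (0.1091766357421875, 0.02395610138773918), 73.15382385253906) 0.08995610390588282
```

View pics/b2.png

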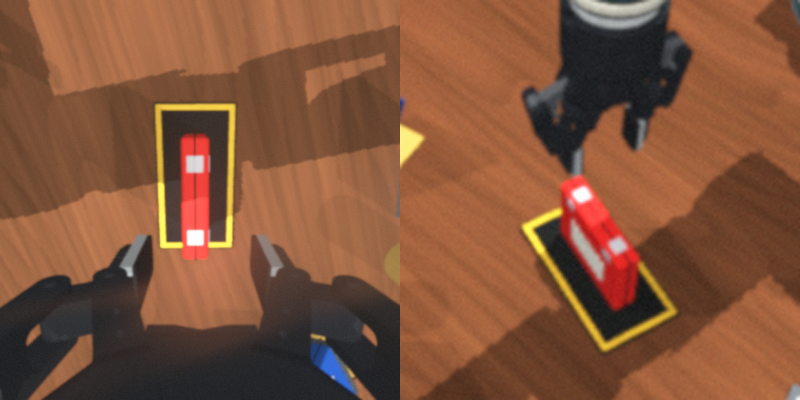

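The red case stands free on its edge in the mat, at (0.5425, 0.006) and 73° against the mat's (0.542, 0.007) and 73.5°. I'm handing the job in.

```bash
python3 -c "
from cell import robot
print(robot.finish_job())"
```

```text
the job is handed in; nothing more can be done
None
```

The red case stands upright and released on its long edge, about 1 mm from the mat's centre and under 1° off the mat's length; the arm never went near the blue case, and the job was handed in at about 10 s (no verdict was returned).

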